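Hang the T-handle wrench inside the bench cabinet

TASK

Lift the taller of the two T-handle socket wrenches out of the wooden tool block and hang it by its cross bar on the empty two-pronged hook inside the grey steel cabinet, going in through the opening in the cabinet's top without touching the rim of that opening. Lower it gently onto the prongs, do not let it drop. Leave the short T-handle wrench standing where it is.

Things in the scene. Friction and masses are not known exactly. Their poses are not given: they have to be found in the camera images.
- tall_tee: Tall steel T-handle socket wrench, 0.22 kg, upright in a wooden block. Level bar 14 mm thick, 130 long; flat-sided hub mid-bar, 30 mm along the bar, 22 across, 20 high; 10 mm shaft, 18 mm socket. Origin: bar centre, first 132 mm above the bench, highest in the block; foot 120 mm below it, 38 mm deep in a loose hole. x along bar, y across hub's flats (grip), z up. Held by the hub it hangs plumb.
- short_tee: Short T-handle wrench in another hole: bar 14 mm thick, 90 long, 92 mm above the bench, foot 80 mm below; origin and axes as the tall one. Leave it. Block: 90 x 250 x 50 mm high, three 22 mm holes in a row 85 mm apart along its length; which tool stands in which hole varies. Third tool: straight nut driver with black grip, 103 mm high.
- hook_seat (a point): Hook seat: where the wrench's bar centre rests; under the opening's centre, 35 mm below the rim's top, 150 mm above the bench. Two level 8 mm steel prongs, centres at x = -38 and +38 mm, tops 7 mm below this point, run along y from the wall (y = 104 mm) to upturned tips (y = -38 mm, 16 mm above the prong tops). Bar lies along x (either way) on both, shaft between. z up. Floor 144 mm below.
- rim: Rim of the top opening of a grey steel cabinet (240 x 220 x 185 mm high, fixed, lid folded down outside): flat frame 6 mm thick, opening 180 mm along x, 150 mm along y. Origin: opening's centre, level with the rim's upper face, 185 mm above the bench. Axes parallel to the hook seat's. Not to be touched. Only the fingers need go in.
Things that resemble listed ones, but are neither listed nor needed, are in the scene too. What is shaped like the tall_tee but green or purple is not meant.

How it is judged:
At the end, for the whole second after the job is handed in: Tall wrench hangs still, bar across both prongs: centre within 8 mm of the seat height and 30 mm of mid-prongs (x), anywhere along the prongs (y -36 to 75 mm), bar within 0.5 rad of seat x, shaft within 0.26 rad of plumb. Short wrench within 30 mm of its start (z of tall_tee in the frame of hook_seat between -0.008 and 0.008 m and x of tall_tee in the frame of hook_seat between -0.03 and 0.03 m and y of tall_tee in the frame of hook_seat between -0.036 and 0.075 m and angle between the x axis of tall_tee and the x axis of hook_seat, either way round below 0.5 rad and angle between tall_tee's own z axis and vertical below 0.26 rad and linear speed of tall_tee below 0.05 m/s and distance of short_tee from where it was at the start of the episode below 0.03 m); the robot touches nothing.
It fails at once if the rim of the cabinet opening is touched (more than 2 N) (contact force between rim and anything else above 2 N).
It fails at once if the tall wrench is dropped onto the hook (faster than 0.5 m/s within 80 mm above the seat) (horizontal distance between tall_tee and hook_seat below 0.06 m and z of tall_tee in the frame of hook_seat below 0.08 m and linear speed of tall_tee above 0.5 m/s).
It fails at once if the short wrench is moved more than 30 mm (distance of short_tee from where it was at the start of the episode above 0.03 m).
It also fails if it takes over 45 s, if anything falls off the work surface, if the arm or the gripper's body presses on something with over 40 N, if the wrist force passes 120 N, or if a joint passes its speed limit or range.

ROBOT

A 6-joint arm with a two-finger parallel gripper is mounted at the origin on the work surface. World frame = base frame: x ahead of the robot, y to its left, z up, the work surface at z = 0. Lengths are in m, angles in rad, forces in N, time in s.
With the tool pointing down it reaches from about 0.2 to 0.875 m from the base axis. Payload 3.4 kg.
Tool frame: the origin (TCP) lies at the very end of the fingers, on their centre line; the grasp point (between the pads) lies 19 mm behind it; z points along the fingers, y is the line along which they close (so a half turn about z gives the same grasp; the last joint's range is limited). The gripper opens to 94 mm and grips with 3 to 60 N. Pads are 16 mm wide; open, the fingers measure 119 mm over their backs; the gripper's body (75 mm by 177 mm) begins 78 mm behind the grasp point.
Start: joints at [1.123, 0.276, 1.505, -0, 1.361, -0.121], TCP at [0.185, 0.545, 0.205] pointing down, gripper open.
Joint ranges: [-2.89, 2.89], [-0.75, 2.08], [0.22, 2.7], [-1.18, 4.32], [0.11, 2.71], [-2.7, 2.7]. Speed limits (rad/s): [2.57, 2.57, 3.14, 3.14, 3.14, 3.14].

INTERFACE

Orientations are given as a 3x3 rotation matrix whose columns are the frame's x, y, z axes.
In Python, from rig import ctrl, fingers, ik, cams, sign_off, finder, sensors gives the robot as it stands. Calls block until the motion is done:
- ctrl.reach(position, orientation): joint-space move of the TCP to a pose.
- ctrl.servo_line(position, frame=None, speed=0.15): straight line of the TCP; frame=None keeps the orientation; speed is the mean speed in m/s.
- ctrl.goto_joints(angles): joint-space move.
- fingers.move_gripper(opening, grip_force=None): opening from 0.0 (shut) to 1.0 (fully open); grip_force is the grip in N (None keeps the last); returns when the fingers have stopped.
- ctrl.hold(seconds).
- ik(position, orientation): joint angles nearest the present ones, or None.
- cams.grab_frame(name): name is "scene" or "top" or "wrist"; returns the picture (480x640x3 uint8, blue, green, red); there is no depth.
- cams.get_calibration(name): a dict with "intrinsics" (3x3 intrinsics, pixels), "eye" and "orientation" of the camera in the world; the wrist camera has in their place "T_tool_cam" (4x4, takes a point from camera to tool coordinates, whose origin is the TCP and whose axes are the flange's). Camera axes: x right, y down, z forward; pixel columns grow to the right and rows downward; lengths in m; the calibration is good to about 2 mm. A picture is of the moment at which its call begins: read the wrist's pose just before it. get_calibration takes no time and is no camera call.
A pose or a line that the arm cannot do raises ctrl.IKError and nothing moves.
- sign_off(): hands the job in; it is judged then, once.
Trained networks look in the newest picture that a camera, given by its name, has taken for a name from the list of things; names that differ only in an ending like _2 or _b are one class to them, and where a whole thing is asked for, a point or a joint stands for the part that bears it (a point fixed in the world has none). Each returns a list of dicts, best first, with "conf" (0 to 1); they miss things now and then, are a little off and sometimes report something else, mostly with a low value. They report only what shows in the picture. A call takes as long as a camera call. They do not tell look-alikes from the thing itself.
- finder.look_for(camera, thing): "point" ([x, y, z] in m, in the coordinates of the camera as it stood for that picture, good to about 4 mm: the middle of the surface that is visible of it).
- finder.trace(camera, thing): "pixels" (480x640 bool, what is visible of it).
- finder.mark_of(camera, thing): "point" ([x, y, z] in m, in the coordinates of the camera as it stood for that picture, good to about 4 mm: a listed point, or the origin of a listed thing).
Readings, each from a call of its own:
- sensors.read_t(): time.
- sensors.read_qpos(): joint angles.
- sensors.read_joint_velocities(): joint speeds.
- sensors.read_tau(): joint torques, N m.
- sensors.read_eef_pos(): TCP position.
- sensors.read_orientation(): TCP orientation.
- sensors.read_contact_force(): force on the tool from outside, world axes, zero at the start.
- sensors.read_ft_torque(): the same for the moment, N m.
- sensors.read_width(): opening from 0.0 (shut) to 1.0 (fully open).
- sensors.read_gripper_force(): force on a finger pad.
Only numpy, scipy, OpenCV 4.12 (cv2) and the standard library are available. Lean on these libraries where they do the work, as an engineer would, in place of code of your own. Each camera call takes 0.05 s, during which the arm holds its last target. There are 200 camera calls.

## Working session

There is one attempt and no reset: what is moved stays moved. The work goes in short steps, each a Python script; the robot and the scene stay as the last script left them, time stands still between calls to the robot, and variables do not carry over. Pictures are saved under pics/ and viewed, at most 10 in all, crops included, and the job is handed in when it is done.

```bash
mkdir -p pics
cat > h.py <<'E'
import numpy as np, cv2
from rig import ctrl, fingers, ik, cams, sign_off, finder, sensors
def T(cam):
    c=cams.get_calibration(cam)
    if "T_tool_cam" in c:
        M=np.eye(4); M[:3,:3]=sensors.read_orientation(); M[:3,3]=sensors.read_eef_pos()
        return M@np.array(c["T_tool_cam"])
    M=np.eye(4); M[:3,:3]=c["orientation"]; M[:3,3]=c["eye"]; return M
def w(M,p): return M[:3,:3]@np.array(p)+M[:3,3]
def K(cam): return np.array(cams.get_calibration(cam)["intrinsics"])
def atz(cam,M,uv,z):
    d=M[:3,:3]@np.linalg.solve(K(cam),[uv[0],uv[1],1]); o=M[:3,3]
    return o+d*(z-o[2])/d[2]
def proj(cam,M,P):
    q=K(cam)@(M[:3,:3].T@(np.array(P)-M[:3,3])); return q[:2]/q[2]
E
python3 - <<'E'
from h import *
for c in ["scene","top"]:
    M=T(c); cv2.imwrite(f"pics/{c}0.png",cams.grab_frame(c)); print(c,M[:3,3].round(3))
    for t in ["tall_tee","short_tee","hook_seat","rim"]:
        print(t,[(round(r["conf"],2),w(M,r["point"]).round(3)) for r in finder.mark_of(c,t)][:4])
E
```

```text
scene [1.164 0.147 0.925]
tall_tee [(0.97, array([ 0.679, -0.014,  0.118])), (0.94, array([ 0.446, -0.437,  0.121])), (0.75, array([ 0.446, -0.598,  0.118])), (0.66, array([ 0.555, -0.313,  0.132]))]
short_tee [(0.66, array([ 0.569, -0.228,  0.093]))]
hook_seat [(0.56, array([0.585, 0.261, 0.153]))]
rim [(0.67, array([ 0.573, -0.226,  0.091]))]
top [ 0.377 -0.116  1.596]
tall_tee [(0.91, array([ 0.68 , -0.015,  0.123])), (0.87, array([ 0.377, -0.28 ,  0.118])), (0.77, array([ 0.447, -0.44 ,  0.118])), (0.72, array([ 0.559, -0.31 ,  0.131]))]
short_tee [(0.72, array([ 0.567, -0.225,  0.09 ]))]
hook_seat [(0.88, array([0.582, 0.262, 0.149]))]
rim []
```

View pics/scene0.png

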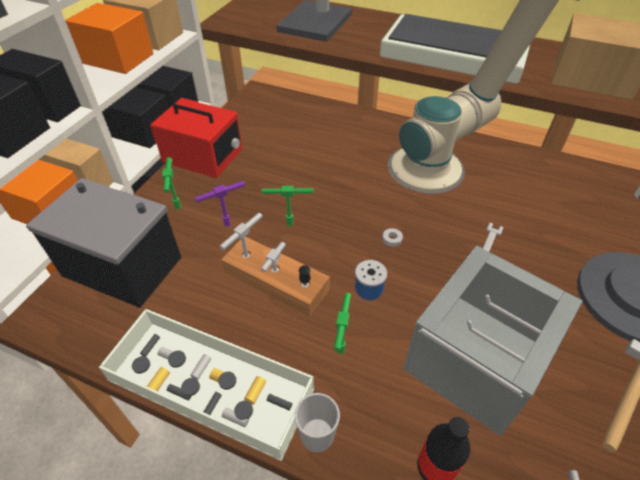

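View pics/top0.png

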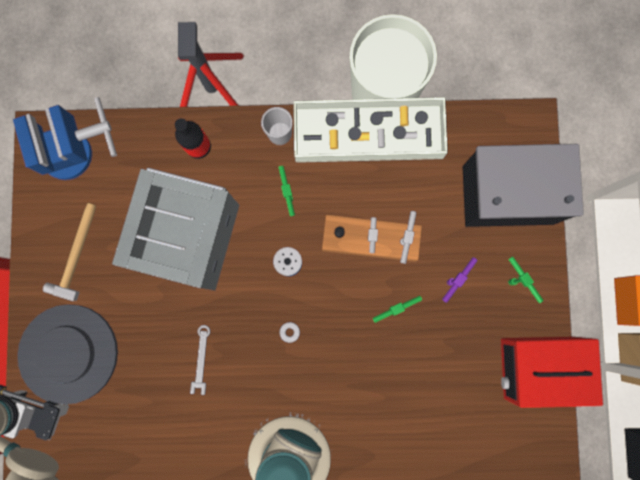

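The scene view shows the block at (275,272). The tall tee (grey) is at (242,232), the short one at (274,257), and the cabinet opening is around (515,310) with the prong tips on the left. In the top view the tall tee is at (409,237), the short one at (373,235), and the prongs run from (190,220)/(185,249) left to the wall. Next I'll look from close by with the wrist camera.

```bash
cat >> h.py <<'E'
def R_y(a):  # tool down, tool y along angle a (world)
    y=np.array([np.cos(a),np.sin(a),0]); z=np.array([0,0,-1.]); return np.column_stack([np.cross(y,z),y,z])
def best(p,a):
    """of the two half-turn equivalents take the one with last joint farther from its stop"""
    c=[(abs(q[5]),k) for k in (a,a+np.pi) if (q:=ik(p,R_y(k))) is not None]
    return R_y(min(c)[1])
E
python3 - <<'E'
from h import *
print(np.array(cams.get_calibration("wrist")["T_tool_cam"]).round(3), sensors.read_orientation().round(2))
for n,p,a in [("hook",[.584,.262,.40],np.radians(75)),("tee",[.557,-.311,.36],np.radians(80))]:
    p=np.array(p); R=best(p,a)
    off=(np.array(cams.get_calibration("wrist")["T_tool_cam"])[:3,3]); d=R@off; p[:2]-=0.6*d[:2]
    ctrl.reach(p,R); ctrl.hold(.3)
    M=T("wrist"); np.save(f"M_{n}.npy",M); im=cams.grab_frame("wrist"); cv2.imwrite(f"pics/w_{n}.png",im)
    for t in (["hook_seat","rim"] if n=="hook" else ["tall_tee","short_tee"]):
        print(t,[(round(r["conf"],2),w(M,r["point"]).round(4),proj("wrist",M,w(M,r["point"])).round(0)) for r in finder.mark_of("wrist",t)][:4])
    print(sensors.read_t(),sensors.read_qpos().round(2))
E
```

```text
[[ 0.    -0.964 -0.267  0.077]
 [ 1.     0.     0.001  0.001]
 [-0.001 -0.267  0.964 -0.179]
 [ 0.     0.     0.     1.   ]] [[-0.95  0.32  0.  ]
 [ 0.32  0.95  0.  ]
 [-0.    0.   -1.  ]]
hook_seat [(0.63, array([0.5864, 0.2667, 0.146 ]), array([320., 172.]))]
rim []
2.9917 [ 0.27  0.42  0.83  0.    1.9  -1.03]
tall_tee [(0.89, array([ 0.5512, -0.3085,  0.1323]), array([317., 179.])), (0.8, array([ 0.4473, -0.4309,  0.1164]), array([434., 247.])), (0.77, array([ 0.3805, -0.2766,  0.1216]), array([315., 320.])), (0.7, array([ 0.4466, -0.5957,  0.1166]), array([576., 224.]))]
short_tee [(0.97, array([ 0.5675, -0.2245,  0.0938]), array([245., 174.]))]
5.475 [-0.65  0.26  1.15  0.    1.73  1.09]
```

View pics/w_hook.png

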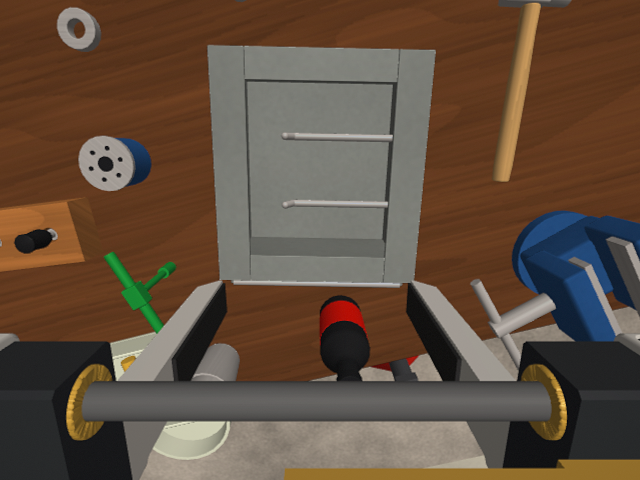

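View pics/w_tee.png

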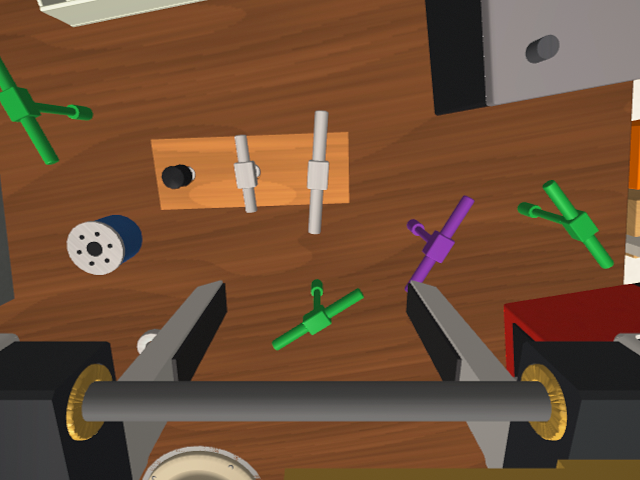

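The hook view shows the opening with inner corners at about (246,81), (397,81), (250,256) and (385,257). The prongs run from their tips at (288,135)/(288,205) right to the wall. In the tee view the tall tee's bar goes from (321,112) to (315,233) with its hub top at (317,174). The short tee is at (245,174).

Run:
```python
from h import *
M=np.load("M_hook.npy"); g=lambda uv,z:atz("wrist",M,uv,z)
tl,tr,bl,br=[g(u,.185) for u in [(246,81),(397,81),(250,256),(385,257)]]
print("rim c",((tl+tr+bl+br)/4).round(4),"sizes",[round(np.linalg.norm(a-b),3) for a,b in [(tl,tr),(bl,br),(tl,bl),(tr,br)]])
ang=lambda v:np.degrees(np.arctan2(v[1],v[0])).round(1)
print("rim y ang",ang(tr-tl),ang(br-bl))
a,b,c,d=g((288,135),.155),g((392,138),.145),g((288,204),.155),g((387,204),.145)
print("prongs",ang(b-a),ang(d-c),((a+c)/2).round(4),((b+d)/2).round(4),np.linalg.norm(b-d).round(4))
M=np.load("M_tee.npy")
e,f=g((321,112),.132),g((315,233),.132)
print("bar",ang(e-f),np.linalg.norm(e-f).round(4),((e+f)/2).round(4),"hub top",g((317,174),.142).round(4))
```

```text
rim c [0.5856 0.2663 0.185 ] sizes [np.float64(0.148), np.float64(0.15), np.float64(0.18), np.float64(0.181)]
rim y ang 75.1 74.6
prongs 73.6 74.3 [0.5749 0.233  0.155 ] [0.607  0.3444 0.145 ] 0.0747
bar -12.7 0.1289 [ 0.5549 -0.3099  0.132 ] hub top [ 0.557  -0.3093  0.142 ]
```

All sizes agree with what was given (opening 180x150, bar 129 mm, prongs 75 mm apart). Grasp and lift next.

Run:
```python
from h import *
p=np.array([.556,-.3095,.113]); R=best(p,np.radians(77.3))
fingers.move_gripper(0.6)
ctrl.reach(p+[0,0,.09],R); ctrl.servo_line(p,speed=.1)
print(sensors.read_contact_force().round(2),sensors.read_eef_pos().round(4))
fingers.move_gripper(0,30); print(sensors.read_width()*94,sensors.read_gripper_force())
ctrl.servo_line(p+[0,0,.06],speed=.06); ctrl.servo_line(p+[0,0,.25],speed=.15); ctrl.hold(.4)
print(sensors.read_contact_force().round(2),sensors.read_width()*94,sensors.read_t(),ctrl and ik(np.array([.5855,.2663,.34]),best([.5855,.2663,.34],np.radians(75))))
cams.grab_frame("top"); M=T("top")
for c in["top","scene"]:
    im=cams.grab_frame(c); M=T(c); print([(round(r["conf"],2),w(M,r["point"]).round(3)) for r in finder.mark_of(c,"tall_tee")][:5], [w(M,r["point"]).round(3) for r in finder.mark_of(c,"short_tee")][:1])
cv2.imwrite("pics/lift.png",im)
cv2.imwrite("pics/lift_w.png",cams.grab_frame("wrist"))
```

```text
[ 0.79 -0.62 -0.25] [ 0.5566 -0.3099  0.1138]
21.74246700193782 29.967872500419617
[-0.06 -0.48 -2.11] 21.937468926975697 11.5667 [ 3.18753206e-01  3.46840605e-01  1.07836061e+00 -4.44089210e-16
  1.71639144e+00 -9.90243733e-01]
[(0.9, array([ 0.449, -0.601,  0.116])), (0.86, array([ 0.447, -0.438,  0.12 ])), (0.67, array([ 0.681, -0.012,  0.122])), (0.57, array([ 0.558, -0.308,  0.385]))] [array([ 0.569, -0.227,  0.093])]
[(0.93, array([ 0.677, -0.015,  0.117])), (0.86, array([ 0.445, -0.598,  0.117])), (0.78, array([ 0.448, -0.44 ,  0.123])), (0.72, array([ 0.379, -0.279,  0.118])), (0.57, array([ 0.558, -0.312,  0.384]))] [array([ 0.57 , -0.229,  0.092])]
```

View pics/lift.png

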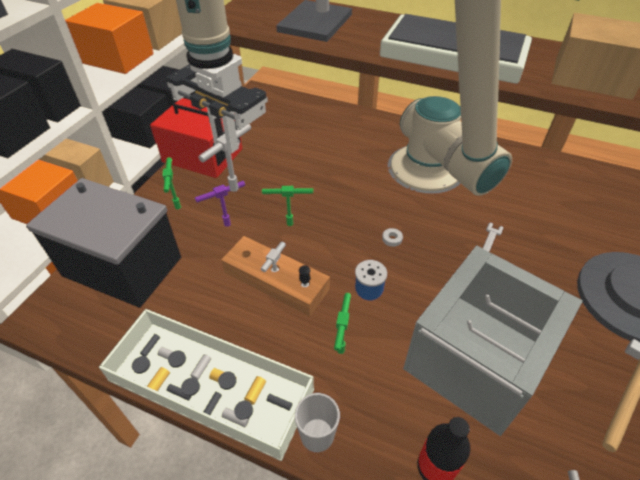

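View pics/lift_w.png

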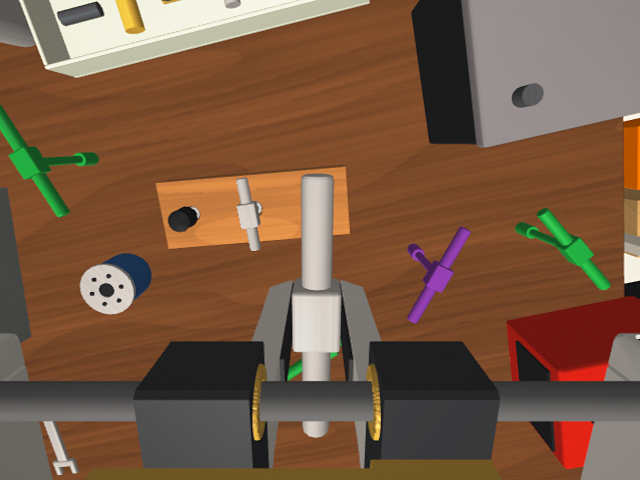

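The tall wrench is held plumb at the hub (scene (230,140)), and the short one still stands at (274,257). I'll carry it over the cabinet, then lower it until the prongs take the weight.

Run:
```python
from h import *
a=np.radians(75); p=np.array([.5855,.2663,.363])+.012*np.array([np.cos(a),np.sin(a),0])
R=best(p,a)
ctrl.servo_line(p,frame=R,speed=.2); ctrl.hold(.5)
f0=sensors.read_contact_force(); print(f0.round(2),sensors.read_eef_pos().round(4),sensors.read_t())
z=.140; ctrl.servo_line([p[0],p[1],.2],speed=.12); ctrl.servo_line([p[0],p[1],z],speed=.06); ctrl.hold(.2)
f0=sensors.read_contact_force(); print(f0.round(2))
while z>.124:
    z-=.0015; ctrl.servo_line([p[0],p[1],z],speed=.02); ctrl.hold(.1)
    f=sensors.read_contact_force(); print(round(z,4),sensors.read_eef_pos()[2].round(4),(f-f0).round(2))
    if f[2]-f0[2]>1.5: break
print(sensors.read_t(),sensors.read_width()*94)
im=cams.grab_frame("wrist"); cv2.imwrite("pics/seat_w.png",np.hstack([im,cams.grab_frame("scene")[180:480,340:640].repeat(2,0).repeat(2,1)[:480]])[:, :] if 0 else im)
s=cams.grab_frame("scene"); cv2.imwrite("pics/seat_s.png",cv2.resize(s[180:450,380:620],None,fx=2.2,fy=2.2))
```

```text
[-0.28 -1.07 -1.72] [0.5886 0.2779 0.363 ] 15.7167
[-0.58  0.58 -2.62]
0.1385 0.1385 [ 0.31 -1.15 -0.06]
0.137 0.137 [ 0.89 -0.39  0.48]
0.1355 0.1355 [ 1.38 -0.53  0.88]
0.134 0.134 [0.28 0.05 0.3 ]
0.1325 0.1325 [ 0.23 -0.25  0.39]
0.131 0.131 [ 1.6  -0.54  0.23]
0.1295 0.1307 [-0.77 -1.65  8.63]
21.025 21.879454938757235
```

View pics/seat_s.png

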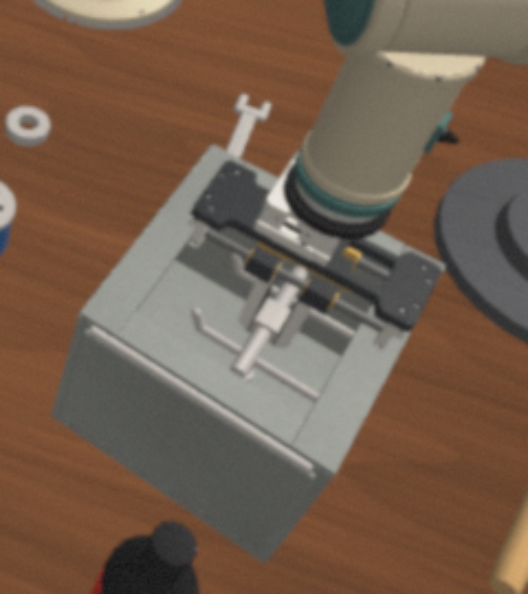

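View pics/seat_w.png

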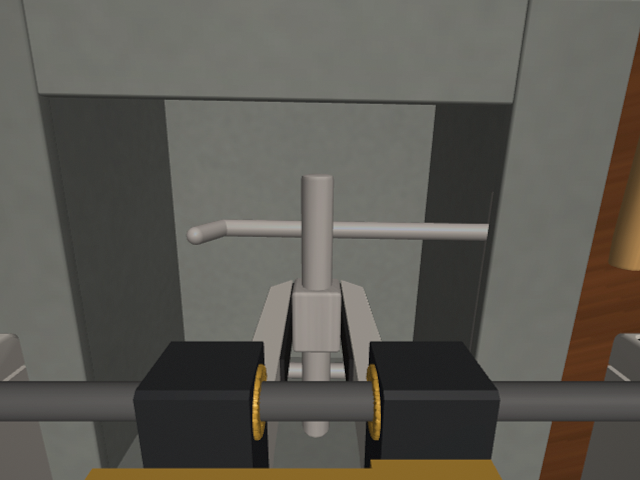

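The bar rests across both prongs (wrist view: prong crossing at (317,230) and the second near (317,370)). Contact came at the predicted height of 0.131. I'll release, then retreat straight up.

Run:
```python
from h import *
p=sensors.read_eef_pos(); p[2]=.131
ctrl.servo_line(p,speed=.02); ctrl.hold(.2)
fingers.move_gripper(0.32,5); fingers.move_gripper(0.42); ctrl.hold(.3)
print(sensors.read_width()*94,sensors.read_contact_force().round(2))
ctrl.servo_line(p+[0,0,.06],speed=.05); ctrl.servo_line(p+[0,0,.25],speed=.15); ctrl.hold(.5)
a=np.radians(75); y=np.array([np.cos(a),np.sin(a),0]); x=np.array([y[1],-y[0],0])
for c in ["wrist","scene"]:
    M=T(c); im=cams.grab_frame(c)
    for r in finder.mark_of(c,"tall_tee"):
        d=w(M,r["point"])-[.5855,.2663,.15]
        if np.linalg.norm(d)<.15: print(c,r["conf"],(d@x).round(3),(d@y).round(3),d[2].round(3))
    if c=="wrist": cv2.imwrite("pics/end.png",im)
    else: print([w(M,r["point"]).round(3) for r in finder.mark_of(c,"short_tee")][:1])
print(sensors.read_t())
```

```text
39.20092207502683 [-0.05  1.13  0.3 ]
wrist 0.91 -0.0 0.015 0.001
wrist 0.39 -0.002 0.001 -0.002
scene 0.64 0.001 0.011 -0.001
[array([ 0.571, -0.227,  0.094])]
26.1583
```

View pics/end.png

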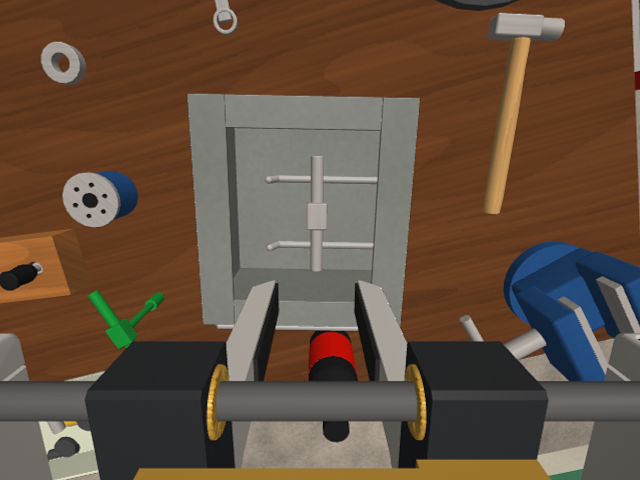

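The wrench hangs across both prongs (hub at (317,215)), level and central, and the robot is clear of it.

```bash
python3 -c "
from h import *
print(sign_off())"
```

```text
the job is handed in; nothing more can be done
None
```

The tall T-handle wrench hangs by its bar on both prongs, about 1 mm from seat height and mid-prongs by camera; the short wrench is still in its hole, and the job was handed in at about 26 s (no verdict returned).

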